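# Index the make-up tray one notch along its slide

## Robot

A 6-joint arm with a two-finger parallel gripper is mounted at the origin on the work surface. World frame = base frame: x ahead of the robot, y to its left, z up, the work surface at z = 0. Lengths are in m, angles in rad, forces in N, time in s.
With the tool pointing down it reaches from about 0.375 to 0.925 m from the base axis. Payload 5.7 kg.
Tool frame: the origin (TCP) lies on the centre line of the jaws, within the pads' length; the fingertips stand 25 mm ahead of it and the grasp point (between the pads) lies 6 mm ahead of it (manip.tip_reach is the distance from the TCP to the fingertips, in m); z points along the fingers, y is the line along which they close (so a half turn about z gives the same grasp; the last joint's range is limited). The gripper opens to 85 mm and grips with 20 to 120 N. Pads are 22 mm wide; open, the fingers measure 114 mm over their backs; the gripper's body (76 mm by 85 mm) begins 54 mm behind the grasp point. The pads swing forward as they close: fully open they stand 13 mm farther back than shut.
Start: joints at [1.115, 0.359, 1.51, -0, 1.272, -0.115], TCP at [0.201, 0.565, 0.256] pointing down, gripper open.
Joint ranges: [-2.97, 2.97], [-1.01, 2.36], [0.21, 2.38], [-0.96, 4.11], [0.2, 2.71], [-2.98, 2.98]. Speed limits (rad/s): [2.39, 2.39, 3.14, 3.14, 3.14, 3.14].

## Interface

Orientations are given as a unit quaternion [x, y, z, w].
In Python, from workcell import manip gives the robot as it stands. The module is installed in compiled form; this text tells all that it offers.
- The arm moves only by the tool send_rows, never from a script. Its arguments are lists of equal length, an entry for each row: "slide": the shift along the world's x, y, z scaled (see below), a list of three; "rot": the turn, a rotation vector about the world's x, y, z scaled (see below), a list of three; "hand": the opening, from 0 (shut) to 1 (fully open). A call has 1 to 5 rows; each row is the pose to reach, as a shift and turn from the pose commanded when the call began, turning the shorter way round; what a row does not reach only later rows make up. The controller multiplies each number of a shift by 0.3 m and each number of a turn by 360 degrees. A row lasts 1/10 s, in which the tool goes at most 50 mm and 8.59 degrees, less where a joint would pass 70% of its speed; a pose out of reach is approached as far as the arm can. A call with a number of a shift or a turn outside -1 to 1 is refused whole. A call with a gripper value outside its range is refused whole. The fingers move at their own pace and stop on an object; "newtons" is the grip in N (left out, the last holds). Time passes only in rows, so rows that repeat a pose let the fingers close. It gives the time, the measured TCP pose, the force, the opening and the grip force at its end, in the units of the state.
- manip.read_state(): the state, without advancing time (a new reading comes with each control period).
- manip.read_camera(name): name is "scene" or "top"; returns a dict with "pixels" (400x640x3 uint8, red, green, blue), "depth" (400x640 float32, m along the optical axis (not along the pixel's ray), 0 where there is no reading), "intrinsics" (3x3 intrinsics, pixels), "rvec" (rotation vector, rad) and "tvec" (3), from world to camera coordinates, as OpenCV has them. Camera axes: x right, y down, z forward; pixel columns grow to the right and rows downward; lengths in m; the calibration is good to about 2 mm. A picture is of the moment at which its call begins.
- manip.hand_in(): hands the job in; it is judged then, once.
Trained networks look in a picture, given as the dict that the camera call returned (one of the last four; its "shot" number tells which), for a name from the list of things; names that differ only in an ending like _2 or _b are one class to them, and where a whole thing is asked for, a point or a joint stands for the part that bears it (a point fixed in the world has none). Each returns a list of dicts, best first, with "confidence" (0 to 1); they miss things now and then, are a little off and sometimes report something else, mostly with a low value. They report only what shows in the picture. A call takes as long as a camera call. They do not tell look-alikes from the thing itself.
- manip.recognise(picture, thing): "xy" ([column, row] in pixels, amid what is visible of it).
- manip.pinpoint(picture, thing): "xy" ([column, row] in pixels: a listed point, or the origin of a listed thing).
The state is a dict: "t": time; "q": joint angles; "qvel": joint speeds; "effort": joint torques, N m; "tcp_pos": TCP position; "ee_rot": TCP orientation; "wrist_force": force on the tool from outside, world axes, zero at the start; "ft_torque": the same for the moment, N m; "opening": opening from 0.0 (shut) to 1.0 (fully open); "grip_force": force on a finger pad.
Only numpy, scipy, OpenCV 4.12 (cv2) and the standard library are available. Lean on these libraries where they do the work, as an engineer would, in place of code of your own. Each camera call takes 0.05 s, during which the arm holds its last target. There are 200 camera calls.

## Task

On the make-up counter a tray rides on a notched slide and is locked by a spring knob. Pull the knob up, move the tray exactly one notch towards the pot of brushes, and let the knob spring fully back down so that the tray is locked again. Keep the cream jar standing in the tray and leave the other things on the counter where they are.

Things in the scene. Friction and masses are not known exactly. Their poses are not given: they have to be found in the camera images.
- slide_rail: Fixed slide: aluminium base plate 160 x 400 mm (x -70 to +90 mm) with two guide bars and, on its robot side, a steel bar with five 16 mm notches at y = -80, -40, 0, 40, 80 mm (bar at x = -55 mm, 20 mm wide, top at z = 40 mm). Origin: underside, middle of the slide. Its y axis is the direction of travel, z up, x from the knob side to the tray side.
- carriage (a joint): Position of the carriage (bearing tray and knob) along the slide's y axis, m: 0 at the start (middle notch, up to 2 mm of play), +0.040 one notch towards +y, -0.040 one notch towards -y, stops at +-0.090. Locked while the pin is in a notch. Mass 0.6 kg, friction about 2 N once the pin is out.
- plunger (a joint): How far the spring knob is pulled up, m: 0 fully down (locked), 0.020 at its stop; the pin is clear of the notches above 0.013, so pull 0.015 to 0.019. It is pressed down with about 6 N at 0 and 11 N at the stop and springs down when let go: fully in if the carriage is within about 5 mm of a notch, else the pin rests on the bar at 0.013.
- knob (a point): Centre of the black upright cylindrical knob, 34 mm in diameter, 36 mm tall; moves with it. Fully down it is 92 mm above the counter, at x = -55 mm of the slide. Below it: a 22 mm collar (top 22 mm below this point) on a lug 50 mm wide, top 54 mm above the counter. The tray's rim (68 mm above the counter) begins 37 mm from the knob's axis towards slide +x; both sides along the slide are free.
- tray (a point): Centre of the floor of the black tray on the carriage, 50 mm above the counter; moves with the carriage. The tray is 100 mm (slide x) by 150 mm (slide y) outside, rim 18 mm above its floor, walls 4 mm.
- cream_jar: White closed jar, 56 mm in diameter, 60 mm tall, standing loose in the tray. Origin: centre of its underside, z up.
- brush_pot: Grey plastic pot, 80 mm in diameter, 100 mm tall, full of make-up brushes that stick up to 200 mm, standing on the counter just beyond one end of the slide (either end). Origin: centre of its underside, z up. It marks the direction in which to move the tray.
- lotion_bottle: White bottle, 60 mm in diameter, 160 mm tall, standing beyond the other end of the slide. Origin: centre of its underside, z up. Leave alone.
- compact: Flat closed black and white powder compact, 60 x 90 mm, 17 mm thick, lying behind the slide (its +x side). Origin: centre of its underside. Leave alone.
- lipstick: Lipstick tube 22 mm in diameter, 70 mm tall, standing behind the slide (its +x side). Origin: centre of its underside, z up. Leave alone.
Not all that is in view belongs to the job. There is more than one size of the cream_jar; the job needs the smallest.

How it is judged:
By the outcome, as a careful person would: the job done as asked, in the order asked, and still so for the second after the job is handed in, with the robot touching nothing.
It also fails if it takes over 34 s, if anything falls off the work surface, if the arm or the gripper's body presses on something with over 40 N, if the wrist force passes 120 N, or if a joint passes its speed limit or range.

## Working session

There is one attempt and no reset: what is moved stays moved. The work goes in short steps, Python scripts to look and compute and a tool call to move; the robot and the scene stay as the last step left them, time stands still between calls to the robot, and variables do not carry over. Pictures are saved under pics/ and viewed, at most 10 in all, crops included, and the job is handed in when it is done.

Besides the shell and the picture viewer there is one more tool, called after ">>>" by a JSON object that holds its "method" and its "body", one argument or row to a line. send_rows: Moves the arm, as the interface text tells. Its arguments: {"type":"object","properties":{"slide":{"type":"array"},"rot":{"type":"array"},"hand":{"type":"array"},"newtons":{"type":"number"}},"required":["slide","rot","hand"]}

```bash
mkdir -p pics; cat > h.py <<'E'
import numpy as np,cv2
from workcell import manip
def cam(n): return manip.read_camera(n)
def world(p,uv,r=2):
    u,v=[int(round(a)) for a in uv]
    d=p["depth"][max(v-r,0):v+r+1,max(u-r,0):u+r+1]; d=np.median(d[d>0])
    return ray(p,uv,d=d)
def ray(p,uv,d=None,z=None):
    R=cv2.Rodrigues(np.array(p["rvec"],float))[0]; t=np.array(p["tvec"],float).ravel()
    K=np.array(p["intrinsics"]); c=np.linalg.inv(K)@[uv[0],uv[1],1]
    o=-R.T@t; w=R.T@c
    s=d if z is None else (z-o[2])/w[2]
    return o+s*w
E
python3 - <<'E'
from h import *
np.set_printoptions(precision=4,suppress=True)
for n in("scene","top"):
    p=cam(n); cv2.imwrite(f"pics/{n}0.png",p["pixels"][:,:,::-1])
    for th in["slide_rail","knob","tray","cream_jar","brush_pot","lotion_bottle","compact","lipstick"]:
        for r in manip.pinpoint(p,th)[:3]:
            print(n,th,np.round(r["xy"],1),round(r["confidence"],2),world(p,r["xy"]), ray(p,r["xy"],z={"knob":.092,"tray":.05,"cream_jar":.05}.get(th,0)))
s=manip.read_state();print(s["t"],s["tcp_pos"],s["ee_rot"],s["opening"])
E
```

```text
scene slide_rail [309.9 192.1] 0.88 [0.569  0.0468 0.0497] [0.5318 0.0769 0.    ]
scene knob [327.8 186. ] 0.72 [0.6013 0.0713 0.0776] [0.6119 0.0617 0.092 ]
scene knob [299.3 150.4] 0.62 [0.4961 0.078  0.1069] [0.4826 0.0884 0.092 ]
scene tray [315.3 189.8] 0.8 [0.5729 0.0594 0.0516] [0.5717 0.0604 0.05  ]
scene tray [312.7 190.3] 0.71 [0.5688 0.0552 0.0497] [0.569  0.0549 0.05  ]
scene cream_jar [327.8 187.5] 0.7 [0.6019 0.0707 0.0738] [0.5846 0.0863 0.05  ]
scene cream_jar [428.2 211.9] 0.7 [0.7747 0.2126 0.0357] [0.7815 0.2011 0.05  ]
scene cream_jar [386.2 256. ] 0.57 [0.8013 0.0511 0.0445] [0.8038 0.0478 0.05  ]
scene brush_pot [203.4 233.4] 0.96 [ 0.5192 -0.1968  0.054 ] [ 0.4752 -0.1804 -0.    ]
scene lotion_bottle [396.4 155.1] 0.91 [0.5919 0.3084 0.0227] [0.5761 0.329  0.    ]
scene compact [324.1 254.1] 0.92 [ 0.6998 -0.0252  0.0153] [ 0.6912 -0.0176  0.    ]
scene lipstick [369.8 224.6] 0.7 [0.6979 0.1118 0.0022] [0.6967 0.1132 0.    ]
top slide_rail [311.6 229. ] 0.7 [0.5366 0.0746 0.0497] [0.5373 0.0762 0.    ]
top slide_rail [315.  215.9] 0.62 [0.5718 0.0632 0.1053] [0.5765 0.0656 0.    ]
top knob [304.1 246.3] 0.51 [0.4889 0.0937 0.109 ] [0.4884 0.0945 0.092 ]
top tray [314.  218.4] 0.59 [0.5649 0.066  0.1071] [0.5671 0.0674 0.05  ]
top cream_jar [307.2 150.7] 0.86 [0.7585 0.0841 0.0831] [0.7653 0.0854 0.05  ]
top cream_jar [258.  156.7] 0.76 [0.7433 0.2246 0.0826] [0.7495 0.2298 0.05  ]
top cream_jar [304.7 246.3] 0.72 [0.4889 0.092  0.11  ] [0.4872 0.0949 0.05  ]
top brush_pot [400.  247.9] 0.55 [ 0.4791 -0.1835  0.017 ] [ 0.4785 -0.1865  0.    ]
top lotion_bottle [225.8 217.7] 0.58 [0.5695 0.3103 0.1045] [0.574  0.3353 0.    ]
top compact [346.9 179.6] 0.76 [ 0.683  -0.031   0.0169] [ 0.6853 -0.0319  0.    ]
top lipstick [294.3 174.6] 0.42 [0.6925 0.1222 0.0692] [0.7026 0.1272 0.    ]
0.9 [0.2006 0.5655 0.2563] [ 0.1696  0.9855 -0.     -0.    ] 0.999305492795076
```

View pics/scene0.png

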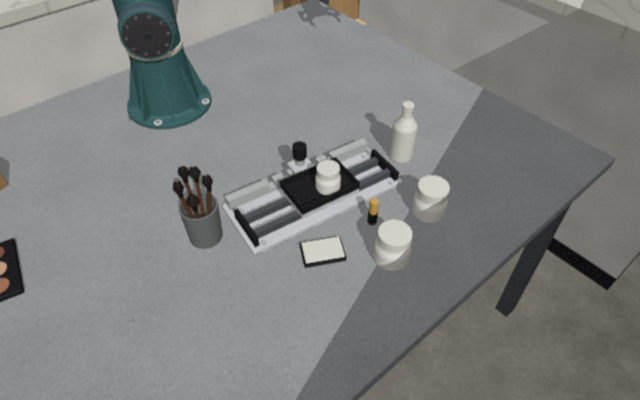

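View pics/top0.png

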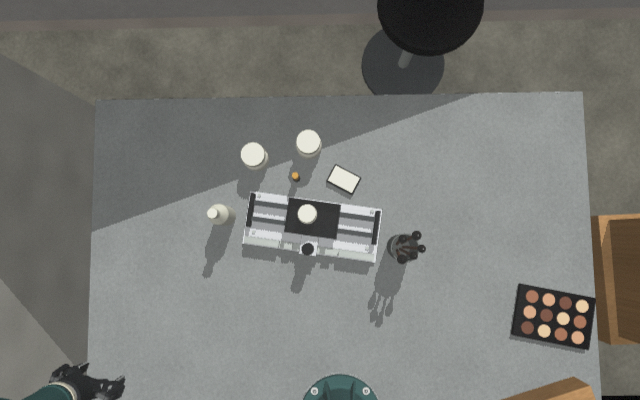

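The scene picture shows the pot (200,220) at the rail's right end (world −y), the bottle (403,135) at the other end and the knob at (300,152). There are three jar candidates: (328,178) in the tray, (433,198) and (393,243) on the counter. The one in the tray looks smallest and matches "standing in the tray". I'll check this in a crop and measure the rail axis.

```bash
python3 - <<'E'
from h import *
np.set_printoptions(precision=4,suppress=True)
P={}
for n in("top","scene"):
    p=cam(n); 
    R=cv2.Rodrigues(np.array(p["rvec"],float))[0];t=np.array(p["tvec"],float).ravel();K=np.array(p["intrinsics"])
    v,u=np.mgrid[:400,:640];d=p["depth"]
    c=np.stack([u,v,np.ones_like(u)],-1)@np.linalg.inv(K).T*d[...,None]
    W=(c-t)@R; x,y,z=W[...,0],W[...,1],W[...,2]
    m=(d>0)&(z>.006)&(x>.42)&(x<.68)&(y>-.2)&(y<.32)
    k,l,st,ce=cv2.connectedComponentsWithStats(m.astype(np.uint8))
    i=l[[(214,314)],] if 0 else l[(218,318) if n=="top" else (190,310)]
    a=(l==i)&(z<.06)
    rect=cv2.minAreaRect(np.stack([x[a],y[a]],-1).astype(np.float32)); print(n,"rail",rect)
    for nm,(lo,hi),(cx,cy) in(("knob",(.1,.12),(.488,.094)),("jar",(.1,.12),(.57,.08))):
        b=(z>lo)&(z<hi)&(np.hypot(x-cx,y-cy)<.035); print(nm,b.sum(),W[b].mean(0),W[b].min(0),W[b].max(0))
    for nm,(cx,cy) in(("j2",(.75,.085)),("j3",(.74,.225)),("j1",(.57,.085))):
        b=(z>.055)&(np.hypot(x-cx,y-cy)<.07); print(nm,b.sum(),W[b].min(0),W[b].max(0))
    if n=="scene":
        cv2.imwrite("pics/crop1.png",cv2.resize(p["pixels"][130:280,220:460,::-1],None,fx=3.3,fy=3.3,interpolation=cv2.INTER_CUBIC))
E
```

```text
top rail ((0.54439777135849, 0.07569780945777893), (0.4010581374168396, 0.16558879613876343), 81.29415130615234)
knob 118 [0.481  0.0849 0.1103] [0.4651 0.0693 0.1023] [0.4977 0.0996 0.1151]
jar 253 [0.5783 0.0864 0.1105] [0.555  0.0629 0.1039] [0.6019 0.11   0.1157]
j2 484 [0.6861 0.0502 0.0625] [0.8192 0.1259 0.0896]
j3 468 [0.7169 0.2071 0.0557] [0.7834 0.2738 0.0902]
j1 1526 [0.5023 0.0186 0.055 ] [0.6254 0.1498 1.2476]
scene rail ((0.5477655529975891, 0.07679177820682526), (0.4021594822406769, 0.16648656129837036), 81.24010467529297)
knob 155 [0.4875 0.0837 0.1078] [0.4679 0.0688 0.1003] [0.5018 0.1012 0.1128]
jar 305 [0.5828 0.0842 0.1088] [0.5576 0.0619 0.1001] [0.6047 0.112  0.113 ]
j2 921 [0.6878 0.0474 0.0551] [0.8196 0.1292 0.0866]
j3 764 [0.7209 0.2061 0.0551] [0.7891 0.2763 0.087 ]
j1 1187 [0.5003 0.0303 0.0551] [0.629  0.1516 0.113 ]
```

View pics/crop1.png

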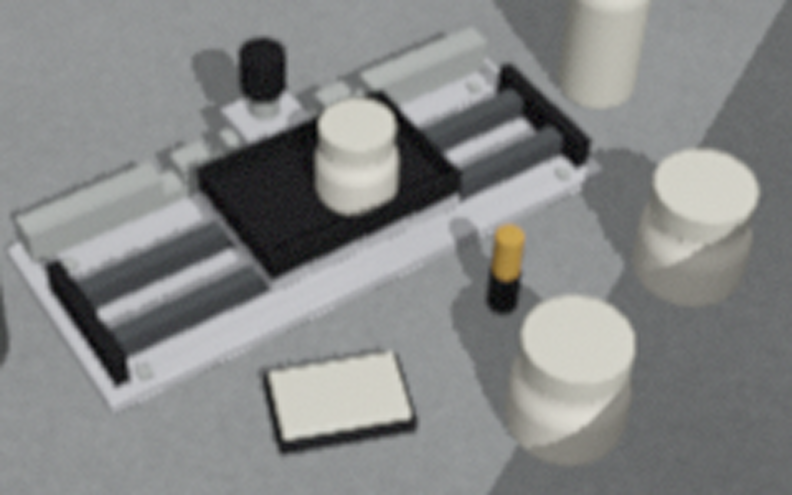

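The crop confirms it: the tray jar (crop 357,155) is about 50 mm across and its top is at 0.11 m. The other two (705,225) and (575,375) are about 75 mm across and 88 mm tall, so they are decoys. The knob is at about (0.484, 0.085). Slide +y is (0.152, 0.988), so towards the pot is slide −y. Now I'll move.

>>> {"method": "send_rows", "body": {
  "slide": [
    [0.084,-0.142,0],
    [0.168,-0.284,0],
    [0.252,-0.426,0],
    [0.336,-0.568,0],
    [0.42,-0.71,0]
  ],
  "rot": [
    [0,0,0.006],
    [0,0,0.012],
    [0,0,0.018],
    [0,0,0.024],
    [0,0,0.03]
  ],
  "hand": [1,1,1,1,1]
}}

```text
t: 1.5
tcp_pos: [0.3272, 0.3509, 0.2565]
ee_rot: [0.075, 0.997, 0.0, 0.0]
wrist_force: [1.7, -0.3, 0.3]
opening: 0.998
grip_force: 0.0
```

>>> {"method": "send_rows", "body": {
  "slide": [
    [0.084,-0.142,0],
    [0.168,-0.284,0],
    [0.252,-0.426,0],
    [0.336,-0.568,0],
    [0.42,-0.71,0]
  ],
  "rot": [
    [0,0,0],
    [0,0,0],
    [0,0,0],
    [0,0,0],
    [0,0,0]
  ],
  "hand": [1,1,1,1,1]
}}

```text
t: 2.0
tcp_pos: [0.4533, 0.1376, 0.2566]
ee_rot: [0.076, 0.997, 0.0, 0.0]
wrist_force: [1.4, 1.1, -0.5]
opening: 1.0
grip_force: 0.0
```

>>> {"method": "send_rows", "body": {
  "slide": [
    [0.05,-0.088,0],
    [0.1,-0.175,-0.1],
    [0.1,-0.175,-0.22],
    [0.1,-0.175,-0.33],
    [0.1,-0.175,-0.33]
  ],
  "rot": [
    [0,0,0],
    [0,0,0],
    [0,0,0],
    [0,0,0],
    [0,0,0]
  ],
  "hand": [1,1,1,1,1]
}}

```text
t: 2.5
tcp_pos: [0.4794, 0.0864, 0.1539]
ee_rot: [0.077, 0.997, -0.001, -0.004]
wrist_force: [-0.8, -0.3, 0.4]
opening: 1.0
grip_force: 0.0
```

```bash
python3 - <<'E'
from h import *
p=cam("scene"); a=p["pixels"][100:220,200:380,::-1]
cv2.imwrite("pics/c2.png",cv2.resize(a,None,fx=4,fy=4,interpolation=cv2.INTER_CUBIC))
print(manip.read_state()["tcp_pos"])
E
```

```text
[0.48086318 0.08672188 0.15593316]
```

View pics/c2.png

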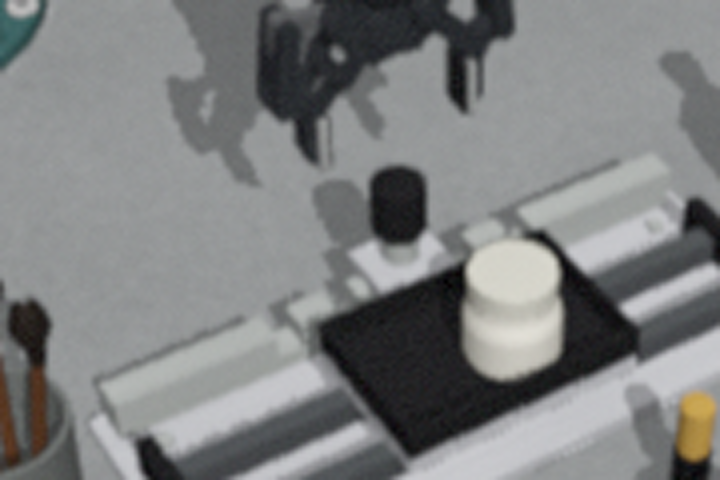

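The open fingers, at crop (315,145) and (465,90), straddle the knob at (398,190), and the tray is clear. Next I descend and grip.

>>> {"method": "send_rows", "body": {
  "slide": [
    [0.008,0,-0.07],
    [0.008,0,-0.14],
    [0.008,-0.003,-0.2],
    [0.008,-0.003,-0.2],
    [0.008,-0.003,-0.2]
  ],
  "rot": [
    [0,0,0],
    [0,0,0],
    [0,0,0],
    [0,0,0],
    [0,0,0]
  ],
  "hand": [1,1,1,1,1]
}}

```text
t: 3.05
tcp_pos: [0.486, 0.0864, 0.0988]
ee_rot: [0.076, 0.997, 0.0, 0.001]
wrist_force: [0.4, 0.2, -0.0]
opening: 1.0
grip_force: 0.0
```

>>> {"method": "send_rows", "body": {
  "slide": [
    [0,0,0],
    [0,0,0],
    [0,0,0],
    [0,0,0],
    [0,0,0]
  ],
  "rot": [
    [0,0,0],
    [0,0,0],
    [0,0,0],
    [0,0,0],
    [0,0,0]
  ],
  "hand": [0.5,0.45,0.3,0.2,0.2],
  "newtons": 60
}}

```text
t: 3.55
tcp_pos: [0.4853, 0.0861, 0.0981]
ee_rot: [0.076, 0.997, 0.0, 0.001]
wrist_force: [-1.4, 0.3, 8.0]
opening: 0.384
grip_force: 58.8
```

>>> {"method": "send_rows", "body": {
  "slide": [
    [0,0,0],
    [0,0,0],
    [0,0,0],
    [0,0,0],
    [0,0,0]
  ],
  "rot": [
    [0,0,0],
    [0,0,0],
    [0,0,0],
    [0,0,0],
    [0,0,0]
  ],
  "hand": [0.1,0.1,0,0,0],
  "newtons": 60
}}

```text
t: 4.05
tcp_pos: [0.4854, 0.0861, 0.0981]
ee_rot: [0.076, 0.997, 0.0, 0.001]
wrist_force: [-1.1, -0.6, 7.1]
opening: 0.387
grip_force: 58.8
```

Gripped: opening 0.387 is about 33 mm, the knob's diameter. Now I lift by 17 mm.

>>> {"method": "send_rows", "body": {
  "slide": [
    [0,0,0.012],
    [0,0,0.025],
    [0,0,0.038],
    [0,0,0.05],
    [0,0,0.057]
  ],
  "rot": [
    [0,0,0],
    [0,0,0],
    [0,0,0],
    [0,0,0],
    [0,0,0]
  ],
  "hand": [0,0,0,0,0]
}}

```text
t: 4.55
tcp_pos: [0.4852, 0.0861, 0.1146]
ee_rot: [0.076, 0.997, 0.0, 0.0]
wrist_force: [4.1, 0.3, -9.3]
opening: 0.383
grip_force: 60.3
```

>>> {"method": "send_rows", "body": {
  "slide": [
    [0,0,0],
    [0,0,0],
    [0,0,0]
  ],
  "rot": [
    [0,0,0],
    [0,0,0],
    [0,0,0]
  ],
  "hand": [0,0,0]
}}

```text
t: 4.85
tcp_pos: [0.4852, 0.0861, 0.1143]
ee_rot: [0.076, 0.997, 0.0, 0.0]
wrist_force: [4.5, 1.7, -9.8]
opening: 0.381
grip_force: 60.3
```

```bash
python3 - <<'E'
from h import *
for n in("top","scene"):
    p=cam(n)
    if n=="scene": cv2.imwrite("pics/c3.png",cv2.resize(p["pixels"][100:220,200:380,::-1],None,fx=4,fy=4,interpolation=cv2.INTER_CUBIC))
s=manip.read_state();print(s["tcp_pos"],s["wrist_force"])
E
```

```text
[0.48519626 0.08610201 0.11429103] [ 4.18480792  1.95872737 -9.99089178]
```

View pics/c3.png

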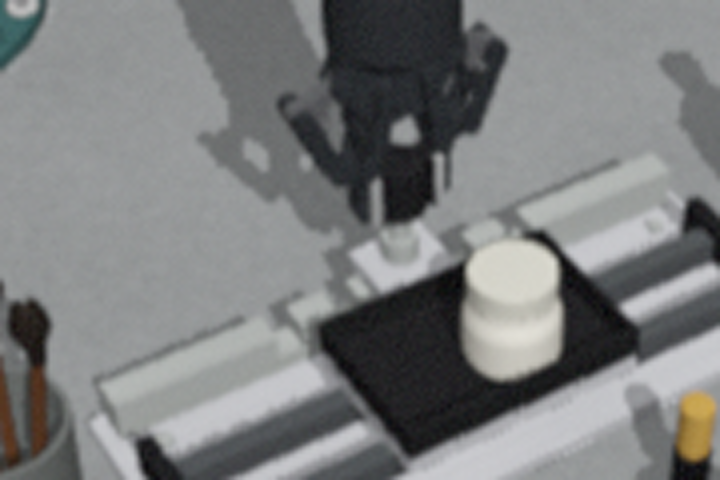

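The TCP rose 16 mm and the spring force is 10 N, which is consistent with a plunger pull of about 16 mm, so the pin is clear. The crop shows the knob raised in the fingers at (405,180). Now one notch of 40 mm towards the pot, gently.

>>> {"method": "send_rows", "body": {
  "slide": [
    [-0.001,-0.007,0],
    [-0.003,-0.02,0],
    [-0.005,-0.034,0],
    [-0.007,-0.05,0],
    [-0.01,-0.066,0]
  ],
  "rot": [
    [0,0,0],
    [0,0,0],
    [0,0,0],
    [0,0,0],
    [0,0,0]
  ],
  "hand": [0,0,0,0,0]
}}

```text
t: 5.45
tcp_pos: [0.4821, 0.0659, 0.1144]
ee_rot: [0.076, 0.997, -0.0, 0.0]
wrist_force: [5.1, 1.4, -10.3]
opening: 0.381
grip_force: 60.4
```

>>> {"method": "send_rows", "body": {
  "slide": [
    [-0.002,-0.016,0],
    [-0.005,-0.032,0],
    [-0.007,-0.047,0],
    [-0.009,-0.059,0],
    [-0.01,-0.066,0]
  ],
  "rot": [
    [0,0,0],
    [0,0,0],
    [0,0,0],
    [0,0,0],
    [0,0,0]
  ],
  "hand": [0,0,0,0,0]
}}

```text
t: 5.95
tcp_pos: [0.4791, 0.046, 0.1145]
ee_rot: [0.076, 0.997, -0.0, 0.0]
wrist_force: [4.4, 2.1, -10.0]
opening: 0.385
grip_force: 60.4
```

>>> {"method": "send_rows", "body": {
  "slide": [
    [0,0,0],
    [0,0,0],
    [0,0,0]
  ],
  "rot": [
    [0,0,0],
    [0,0,0],
    [0,0,0]
  ],
  "hand": [0,0,0]
}}

```text
t: 6.25
tcp_pos: [0.4791, 0.0458, 0.1144]
ee_rot: [0.076, 0.997, -0.001, 0.0]
wrist_force: [5.6, -3.1, -10.2]
opening: 0.385
grip_force: 60.4
```

>>> {"method": "send_rows", "body": {
  "slide": [
    [0,0,-0.015],
    [0,0,-0.03],
    [0,0,-0.045],
    [0,0,-0.056],
    [0,0,-0.056]
  ],
  "rot": [
    [0,0,0],
    [0,0,0],
    [0,0,0],
    [0,0,0],
    [0,0,0]
  ],
  "hand": [0,0,0,0,0]
}}

```text
t: 6.75
tcp_pos: [0.4792, 0.0464, 0.0981]
ee_rot: [0.076, 0.997, -0.0, 0.0]
wrist_force: [2.7, -3.4, 2.6]
opening: 0.384
grip_force: 61.8
```

>>> {"method": "send_rows", "body": {
  "slide": [
    [0,0,0],
    [0,0,0],
    [0,0,0],
    [0,0,0],
    [0,0,0]
  ],
  "rot": [
    [0,0,0],
    [0,0,0],
    [0,0,0],
    [0,0,0],
    [0,0,0]
  ],
  "hand": [0.5,0.7,0.9,1,1]
}}

```text
t: 7.25
tcp_pos: [0.4786, 0.0466, 0.0975]
ee_rot: [0.076, 0.997, -0.0, -0.0]
wrist_force: [-0.2, 0.4, -0.7]
opening: 1.004
grip_force: 0.0
```

>>> {"method": "send_rows", "body": {
  "slide": [
    [0,0,0],
    [0,0,0],
    [0,0,0],
    [0,0,0]
  ],
  "rot": [
    [0,0,0],
    [0,0,0],
    [0,0,0],
    [0,0,0]
  ],
  "hand": [1,1,1,1]
}}

```text
t: 7.65
tcp_pos: [0.479, 0.0465, 0.0976]
ee_rot: [0.076, 0.997, -0.0, -0.0]
wrist_force: [-0.1, -0.2, -0.2]
opening: 0.999
grip_force: 0.0
```

Released. Next I go straight up and then back towards the robot's left, to get a clear view.

>>> {"method": "send_rows", "body": {
  "slide": [
    [0,0,0.1],
    [0,0,0.22],
    [0,0,0.36],
    [0,0,0.5],
    [0,0,0.6]
  ],
  "rot": [
    [0,0,0],
    [0,0,0],
    [0,0,0],
    [0,0,0],
    [0,0,0]
  ],
  "hand": [1,1,1,1,1]
}}

```text
t: 8.15
tcp_pos: [0.4795, 0.0464, 0.2804]
ee_rot: [0.076, 0.997, 0.0, 0.001]
wrist_force: [1.1, 0.0, 0.3]
opening: 1.0
grip_force: 0.0
```

>>> {"method": "send_rows", "body": {
  "slide": [
    [-0.07,0.14,0],
    [-0.14,0.28,0],
    [-0.21,0.42,0],
    [-0.28,0.56,0],
    [-0.35,0.7,0]
  ],
  "rot": [
    [0,0,0],
    [0,0,0],
    [0,0,0],
    [0,0,0],
    [0,0,0]
  ],
  "hand": [1,1,1,1,1]
}}

```text
t: 8.65
tcp_pos: [0.3728, 0.2578, 0.2777]
ee_rot: [0.076, 0.997, 0.0, 0.0]
wrist_force: [-0.1, 0.6, -0.7]
opening: 1.0
grip_force: 0.0
```

```bash
python3 - <<'E'
from h import *
np.set_printoptions(precision=4,suppress=True)
for n in("top","scene"):
    p=cam(n)
    R=cv2.Rodrigues(np.array(p["rvec"],float))[0];t=np.array(p["tvec"],float).ravel();K=np.array(p["intrinsics"])
    v,u=np.mgrid[:400,:640]
    W=((np.stack([u,v,np.ones_like(u)],-1)@np.linalg.inv(K).T*p["depth"][...,None])-t)@R
    x,y,z=W[...,0],W[...,1],W[...,2]
    for nm,(cx,cy) in(("knob",(.479,.046)),("jar",(.576,.046))):
        b=(z>.1)&(z<.135)&(np.hypot(x-cx,y-cy)<.035); print(n,nm,b.sum(),W[b].mean(0),np.median(z[b]))
    if n=="scene": cv2.imwrite("pics/c4.png",cv2.resize(p["pixels"][120:280,170:450,::-1],None,fx=2.8,fy=2.8,interpolation=cv2.INTER_CUBIC))
E
```

```text
top knob 119 [0.4749 0.0454 0.1104] 0.11056680997934483
top jar 252 [0.5722 0.0465 0.1107] 0.11058979255256636
scene knob 159 [0.482  0.0446 0.1077] 0.10849805051296542
scene jar 357 [0.5791 0.0451 0.1086] 0.10940525650304393
```

View pics/c4.png

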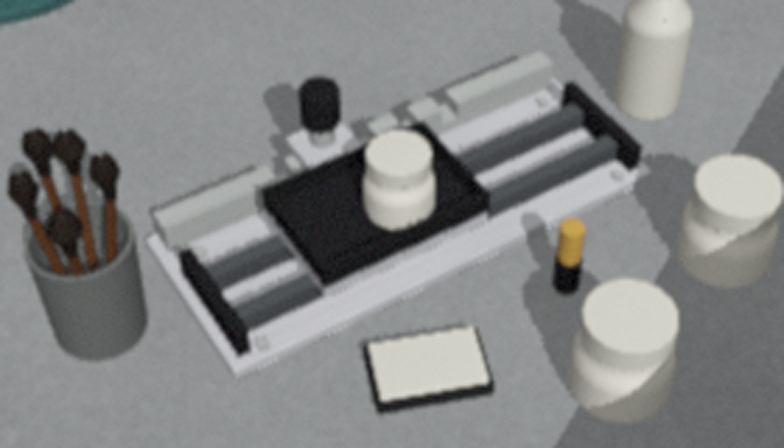

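The knob, at crop (320,103), has moved 40 mm towards the pot. Its top is back at 0.110 m, the same height as when it was locked at the start. The jar stands in the tray at (398,178), and everything else is where it was.

```bash
python3 -c "from workcell import manip;print(manip.hand_in())"
```

```text
the job is handed in; nothing more can be done
None
```

The tray is one notch (40 mm) nearer the brush pot with the knob sprung fully down, the jar is still standing in it, nothing else was moved, and the job is handed in at about 8.7 s of the 34 s allowed.

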